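Release the battery pack from its charger and stop it on the slide

TASK

The steamer's battery pack is charged and needs to come out of the charger. Press the release key down with one fingertip so that the spring kicks the pack out, and have your other finger there to stop the pack on the charger's slide before it slides off the end. Do not pick anything up and leave the things around alone; finish while holding like that, one finger on the key and the other stopping the pack, so that someone can take it.

Things in the scene. Friction and masses are not known exactly. Their poses are not given: they have to be found in the camera images.
- charger: Off-white desktop charger, 188 (x) by 115 (y) mm, 74 mm high at the back, fixed to the worktop. Origin on the worktop under the slide's centre line (y = 0); +y is the key's side; -x is the open front, the way the pack comes out. The slide, two steel runners between guides 8 mm high at y = +-24 to 30 mm, falls 8 degrees towards -x and ends at x = -95 mm, 16 mm above the worktop.
- pack_home (a point): Fixed point of the charger, where pack_front lies while the pack is fully home: (-23, 0, 39) mm in the charger's frame, with the charger's axes. The slide runs on for 71 mm in front of it (-x).
- pack_front (a point): Centre of the front face of the loose battery pack: dark block 70 mm long (along the slide), 44 wide, 26 thick, about 0.18 kg. Its top edge is 13 mm above this point, the runners 13 mm below. A sprung ejector behind pushes it out with 3 N, falling to 1.3 N over 58 mm; set free, it is off the end of the slide in under half a second.
- release_key: Grey rocker on the charger's +y side, hinged on a pin along the slide (origin on the pin). Pushing its outer side (the pad) down raises the hook on its inner side, which stands up to 8 mm before the pack's front at y = 2 to 14 mm. The pad's middle goes down 12 mm to its stop; the hook clears the pack after 6 to 7 mm. A spring, 2 to 3.5 N at the pad, returns it.
- key_pad (a point): Centre of the top of the key's pad, where a finger presses: flat, grey with black ribs, 46 mm (along the slide) by 26 mm (across). Up, it is 45 mm above the worktop at x = -59, y = 63 mm in the charger's frame: 36 mm before and 63 mm beside the home pack's front. Straight across (y = 0) the slide is open; the runners lie 24 mm below the pad's level, the top of the passing pack 2 mm above it.
- dosing_cup: Bystander: blue plastic cup 57 mm wide, 54 mm high, standing; origin under its centre.
- spool_red: Bystander: spool of red thread, 27 mm wide, 36 mm high, standing; origin under its centre.
- tailor_chalk: Bystander: flat blue piece of tailor's chalk, 28 x 38 x 10 mm; origin under its centre.
- pegs_1: Bystander: wooden clothes peg, 72 x 15 x 12 mm, lying; origin under its centre.
Things that resemble listed ones, but are neither listed nor needed, are in the scene too. Leave any orange, red or turquoise look-alike of the part that bears pack_front alone.

How it is judged:
By the outcome, as a careful person would: the job done as asked, in the order asked, and still so for the second after the job is handed in, while the arm keeps its last pose, push and grip.
It also fails if it takes over 32 s, if anything falls off the work surface, if the arm or the gripper's body presses on something with over 40 N, if the wrist force passes 120 N, or if a joint passes its speed limit or range.

ROBOT

A 6-joint arm with a two-finger parallel gripper is mounted at the origin on a cart in front of the work surface, level with it; the furniture and walls round the work are solid. World frame = base frame: x ahead of the robot, y to its left, z up, the work surface at z = 0. Lengths are in m, angles in rad, forces in N, time in s.
With the tool pointing down it reaches from about 0.275 to 0.75 m from the base axis. Payload 10.2 kg.
Tool frame: the origin (TCP) lies midway between the tips of the shut fingers; the grasp point (between the pads) lies 19 mm behind it; z points along the fingers, y is the line along which they close (so a half turn about z gives the same grasp; the last joint's range is limited). The gripper opens to 85 mm and grips with 20 to 120 N. Pads are 22 mm wide; open, the fingers measure 114 mm over their backs; the gripper's body (76 mm by 85 mm) begins 54 mm behind the grasp point. The pads swing forward as they close: fully open they stand 13 mm farther back than shut.
Start: joints at [0.993, 0.313, 1.498, -0, 1.331, -0.223], TCP at [0.182, 0.492, 0.231] pointing down, gripper open.
Joint ranges: [-2.94, 2.94], [-0.97, 2.17], [0.19, 2.56], [-1.23, 4.37], [0.02, 3.11], [-2.88, 2.88]. Speed limits (rad/s): [2.39, 2.39, 3.01, 3.14, 3.14, 3.14].

INTERFACE

Orientations are given as a rotation vector (axis times angle).
In Python, from plant import * gives the robot as it stands.
- The arm moves only by the tool step_arm, never from a script. Its argument "commands" is a list of rows, each an object of numbers: "x", "y", "z": the shift along the tool's x, y, z each as a share of 0.025 m, from -1 to 1; "rx", "ry", "rz": the turn, a rotation vector about the tool's x, y, z each as a share of 180 degrees, from -1 to 1; "grip": the finger opening in mm, from 0 to 85.4. In form: [{"x": .., "y": .., "z": .., "rx": .., "ry": .., "rz": .., "grip": ..}, ...]. A call has 1 to 20 rows; each row shifts and turns the commanded pose from where the row before left it, along the tool's axes as they then stand; what a row does not reach is not made up. A row lasts 1/8 s, in which the tool goes at most 62.5 mm and 10.7 degrees, less where a joint would pass 70% of its speed; a pose out of reach is approached as far as the arm can. A call with a number of a shift or a turn outside -1 to 1 is refused whole. A call with a gripper value outside its range is refused whole. The fingers move at their own pace and stop on an object; "force" is the grip in N (left out, the last holds). Time passes only in rows, so rows that do not move let the fingers close. It gives the time, the measured TCP pose, the force, the opening and the grip force at its end, in the units of the state.
- sense(): the state, without advancing time (a new reading comes with each control period).
- grab_frame(name): name is "side" or "top" or "wrist"; returns (picture, depth): 384x512x3 uint8, red, green, blue; 384x512 float32, m along the optical axis (not along the pixel's ray), 0 where there is no reading.
- camera_info(name): a dict with "mtx" (3x3 intrinsics, pixels), "eye" and "rotation" of the camera in the world; the wrist camera has in their place "tool_from_camera" (4x4, takes a point from camera to tool coordinates, whose origin is the TCP and whose axes are the flange's). Camera axes: x right, y down, z forward; pixel columns grow to the right and rows downward; lengths in m; the calibration is good to about 2 mm. A picture is of the moment at which its call begins: read the wrist's pose just before it. camera_info takes no time and is no camera call.
- close_job(): hands the job in; it is judged then, once.
The state is a dict: "clock": time; "joint_pos": joint angles; "qd": joint speeds; "joint_efforts": joint torques, N m; "eef_pos": TCP position; "tool_rot": TCP orientation; "ft_force": force on the tool from outside, world axes, zero at the start; "ft_torque": the same for the moment, N m; "grip_width": finger opening in m; "grasp_force": force on a finger pad.
Only numpy, scipy, OpenCV 4.12 (cv2) and the standard library are available. Lean on these libraries where they do the work, as an engineer would, in place of code of your own. Each camera call takes 0.05 s, during which the arm holds its last target. There are 200 camera calls.

## Working session

There is one attempt and no reset: what is moved stays moved. The work goes in short steps, Python scripts to look and compute and a tool call to move; the robot and the scene stay as the last step left them, time stands still between calls to the robot, and variables do not carry over. Pictures are saved under pics/ and viewed, at most 10 in all, crops included, and the job is handed in when it is done.

Besides the shell and the picture viewer there is one more tool, called after "Emit:" as name([rows], argument=value, ...), one row to a line, values as JSON. step_arm: Moves the arm, as the interface text tells. Its arguments: {"type":"object","properties":{"commands":{"type":"array"},"force":{"type":"number"}},"required":["commands"]}

```bash
mkdir -p pics; ls; cat > h.py <<'E'
from plant import *
import numpy as np, cv2
from scipy.spatial.transform import Rotation as R
def shot(n,f):
    s=sense(); p,d=grab_frame(n); cv2.imwrite(f'pics/{f}.png',p[:,:,::-1]); np.savez(f'pics/{f}.npz',p=p,d=d,pos=s['eef_pos'],rot=s['tool_rot']); return p,d
def world(n,d,u,v,f=None):
    c=camera_info(n); K=np.array(c['mtx']); P=np.stack([(u-K[0,2])/K[0,0],(v-K[1,2])/K[1,1],np.ones_like(u*1.)],-1)*np.asarray(d)[...,None]
    return P@np.array(c['rotation']).T+np.array(c['eye'])
E
python3 - <<'E'
from h import *
for n in('top','side'):
    p,d=shot(n,n+'0')
    c=camera_info(n);print(n,c)
s=sense();print(s)
a=cv2.imread('pics/top0.png');b=cv2.imread('pics/side0.png')
E
```

```text
pics
top {'mtx': array([[474.95843637,   0.        , 256.9640498 ],
       [  0.        , 474.95843637, 194.50941705],
       [  0.        ,   0.        ,   1.        ]]), 'eye': array([0.36387525, 0.04601228, 0.93642864]), 'rotation': array([-2.14343919,  2.13169336, -0.14886524])}
side {'mtx': array([[396.57820287,   0.        , 257.1865362 ],
       [  0.        , 396.57820287, 193.28084112],
       [  0.        ,   0.        ,   1.        ]]), 'eye': array([0.48698938, 0.77827939, 0.47198789]), 'rotation': array([-0.0326475 ,  2.6632012 , -1.59677184])}
{'clock': 0.1, 'joint_pos': array([ 9.92605369e-01,  3.13377105e-01,  1.49833537e+00, -2.61377501e-05,
        1.33102725e+00, -2.23395233e-01]), 'qd': array([ 0.00109316, -0.00332389, -0.00086621,  0.00020956, -0.00189933,
       -0.00181313]), 'joint_efforts': array([ 2.19682741e-03, -4.12899828e+01, -2.60138118e+01, -1.90296187e-04,
        3.10830786e-03, -1.95330250e-05]), 'eef_pos': array([0.18227145, 0.49209951, 0.23081067]), 'tool_rot': array([-5.54308770e-01, -3.09187298e+00,  1.67435782e-03]), 'ft_force': array([ 0.89506176,  0.57501045, -0.75661079]), 'ft_torque': array([ 0.02905461, -0.01172532,  0.03397446]), 'grasp_force': 0.0, 'grip_width': 0.0853368117365553}
```

View pics/top0.png

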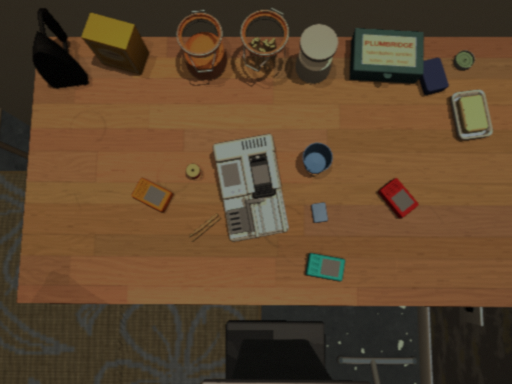

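View pics/side0.png

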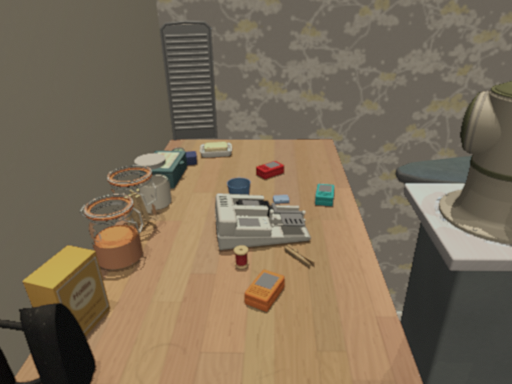

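The top view shows the charger at about (250,187) with its open front downwards, the key at about (240,218) on its left, and the dark pack at about (262,172). The look-alikes are orange (152,195), red (398,198) and turquoise (325,266). The side view agrees: charger at (262,220), orange look-alike at (265,290). I choose the dark block that sits in the charger, and check it in a crop.

```bash
python3 - <<'E'
from h import *
a=cv2.imread('pics/top0.png')[125:250,200:300]
b=cv2.imread('pics/side0.png')[180:260,205:325]
A=cv2.resize(a,None,fx=4.8,fy=4.8,interpolation=cv2.INTER_CUBIC);A=cv2.convertScaleAbs(A,alpha=1.3)
cv2.imwrite('pics/c_top.png',A)
z=np.load('pics/top0.npz');d=z['d']
Rm=R.from_rotvec(camera_info('top')['rotation']).as_matrix()
print(Rm.round(3))
import h
c=camera_info('top');K=c['mtx']
v,u=np.mgrid[0:384,0:512]
W=np.stack([(u-K[0,2])/K[0,0],(v-K[1,2])/K[1,1],np.ones(u.shape)],-1)*d[...,None]@Rm.T+c['eye']
np.save('pics/Wtop.npy',W)
print((W[130:246:5,205:295:5,2]*1000).astype(int))
E
```

```text
[[ 0.006 -0.989  0.15 ]
 [-1.    -0.005  0.012]
 [-0.011 -0.15  -0.989]]
[[  0  -1  -1   0   0  -1   0  -2   0   1   0  -2  -1  -3   0  -2   0   0]
 [  0   0  -1  -3   0  -1   0   0   0  -1   0  71  69  70  -4   0  -4   0]
 [  0  -2   0   2  -2   1  72  70  74  72  71  72  72  70   2   0   1  -2]
 [  0  -1  72  73  71  70  72  71  71  72  72  71  71  69   0   0   0  -1]
 [  0   0  71  68  69  70  70  70  70  71  70  71  69  69  -1  -2   0   1]
 [  0  -3  67  68  68  70  72  68  68  69  60  43  48  68  -3  -3  -2  -2]
 [ -1   2  66  67  61  52  50  49  67  59  58  58  59  67  48   0   0  -1]
 [  0   0  -1  52  51  49  47  49  65  59  60  61  59  61  49  -2   0   0]
 [  3   0   0  49  52 936  50  49  65  61  60  60  58  64  64   0  -1   0]
 [  0   0  -1  50 936  47  46  48  63  61  59  56  55  63  59  -2  -2   0]
 [  0  -3  -2  46  46  48  46  45  59  60  58  54  56  58  59   1   2   1]
 [  2  -3   3  44  45  44  44  44  43  60  52  52  55  55  59  38   0  -1]
 [  2   0  -2   3  42  43  41  45  41  59  54  53  52  54  33  23   0   0]
 [ -3   0   1  -1  42  41  41  39  25  36  50  52  51  48  20  21   1   0]
 [  0   1  -3   0  22  25  23  22  56  55  57  58  22  21  21  32  -1   0]
 [ -1   1  -1  -1  19  21  22  23  52  32  24  19  21  21  18  30   2   0]
 [  2  -3   0  -3  21  49  47  48  50  49  20  23  19  20  22  29   1   0]
 [ -1   1  10  -2   0  46  45  44  48  49  19  22  20  17  19  25  19   0]
 [ -1  11  10   0  -2  45  43  41  48  51  28  19  20  18  19  18  17  -3]
 [  1  11   0  -2  -2  42  45  42  43  50  28  13  17  17  18  14  22  -2]
 [  4   0  -2  -1   0  42  41  38  44  48  25  16  14  15  13  11  23  -1]
 [ -1  -1   1   2  -2  15  15  12  15  15  26  10   7   0  -2   0  -1  -1]
 [ -1   0   1   0  -2   1  11   2   0   0   1   1  -4   2   0   0  -1   0]
 [  0   0   1   1   0  -2   0   0  -2  -2   0   0  -3   0   0   0  -1   2]]
```

View pics/c_top.png

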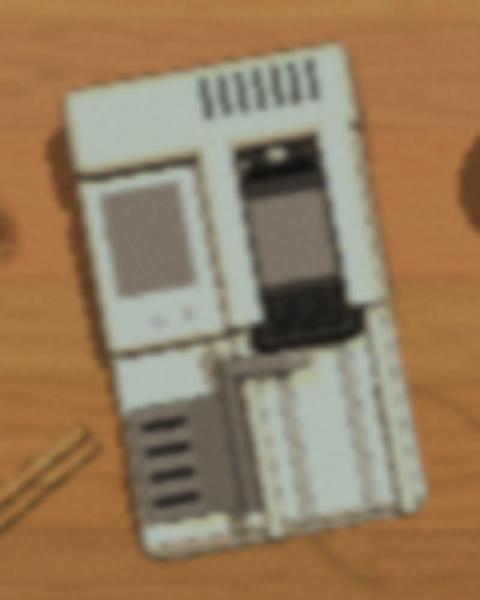

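The crop shows the dark pack in its slot with its front at crop (307,340), and the hook in front of it at (265,365). The grey pad with four black ribs is at (180,460), and the peg lies close by at (45,480). The choice of pack is confirmed.

```bash
cat > fit.py <<'E'
from h import *
W=np.load('pics/Wtop.npy');p=np.load('pics/top0.npz')['p']
m=np.zeros(W.shape[:2],np.uint8);m[125:250,208:292]=1
m&=((W[...,2]>.012)&(W[...,2]<.09)).astype(np.uint8)
m=cv2.morphologyEx(m,cv2.MORPH_OPEN,np.ones((3,3)))
n,l,st,c=cv2.connectedComponentsWithStats(m);k=1+st[1:,4].argmax();m=l==k
r=cv2.minAreaRect((W[m][:,:2]*1000).astype(np.float32));print(r,cv2.boxPoints(r))
# pad colour
hsv=cv2.cvtColor(p,cv2.COLOR_RGB2HSV)
w=W[m];rgb=p[m]
for nm,u,v in[('pad',237.5,220.8),('peg',206,228)]: 
    print(nm,W[int(v)-1:int(v)+3,int(u)-1:int(u)+3].reshape(-1,3).mean(0),p[int(v),int(u)])
E
python3 fit.py
```

```text
((513.12255859375, 70.01921081542969), (184.19210815429688, 115.27450561523438), 10.638436317443848) [[411.96902   109.663864 ]
 [433.2499     -3.6292744]
 [614.2761     30.374557 ]
 [592.99524   143.6677   ]]
pad [0.44968402 0.093366   0.04447925] [88 81 71]
peg [0.43734209 0.15613036 0.00556921] [115  82  46]
```

Emit:
step_arm([
  {"rz":-0.0572,"grip":56},
  {"rz":-0.0572,"grip":56},
  {"rz":-0.0572,"grip":56},
  {"x":-0.41,"y":-1,"grip":56},
  {"x":-0.41,"y":-1,"grip":56},
  {"x":-0.41,"y":-1,"grip":56},
  {"x":-0.41,"y":-1,"grip":56},
  {"x":-0.41,"y":-1,"grip":56},
  {"x":-0.41,"y":-1,"grip":56},
  {"x":-0.41,"y":-1,"grip":56},
  {"x":-0.41,"y":-1,"grip":56},
  {"x":-0.41,"y":-1,"grip":56},
  {"x":-0.41,"y":-1,"grip":56},
  {"x":-0.41,"y":-1,"grip":56},
  {"x":-0.41,"y":-1,"grip":56},
  {"x":-0.41,"y":-1,"grip":56},
  {"x":-0.41,"y":-1,"grip":56},
  {"x":-0.41,"y":-1,"grip":56},
  {"x":-0.41,"y":-1,"grip":56},
  {"x":-0.41,"y":-1,"grip":56},
])

```text
validation failed for argument at $.co...
```

```bash
python3 - <<'E'
from h import *
s=sense();print(s['clock'],s['eef_pos'],s['tool_rot'],s['grip_width'],s['joint_pos'],s['ft_force'])
c=camera_info('wrist');print(c)
p,d=shot('wrist','w1')
A=cv2.resize(p[:,:,::-1],(800,600));cv2.imwrite('pics/w1b.png',A)
E
```

```text
0.1 [0.18227145 0.49209951 0.23081067] [-5.54308770e-01 -3.09187298e+00  1.67435782e-03] 0.0853368117365553 [ 9.92605369e-01  3.13377105e-01  1.49833537e+00 -2.61377501e-05
  1.33102725e+00 -2.23395233e-01] [ 0.89506176  0.57501045 -0.75661079]
{'mtx': array([[333.91673002,   0.        , 256.35475198],
       [  0.        , 333.91673002, 187.69759358],
       [  0.        ,   0.        ,   1.        ]]), 'tool_from_camera': array([[-1.25763996e-03, -9.48752950e-01, -3.16016232e-01,
         8.22965679e-02],
       [ 9.99997846e-01, -6.71325015e-04, -1.96418919e-03,
         2.24002139e-05],
       [ 1.65138068e-03, -3.16018021e-01,  9.48751750e-01,
        -1.42886349e-01],
       [ 0.00000000e+00,  0.00000000e+00,  0.00000000e+00,
         1.00000000e+00]])}
```

View pics/w1b.png

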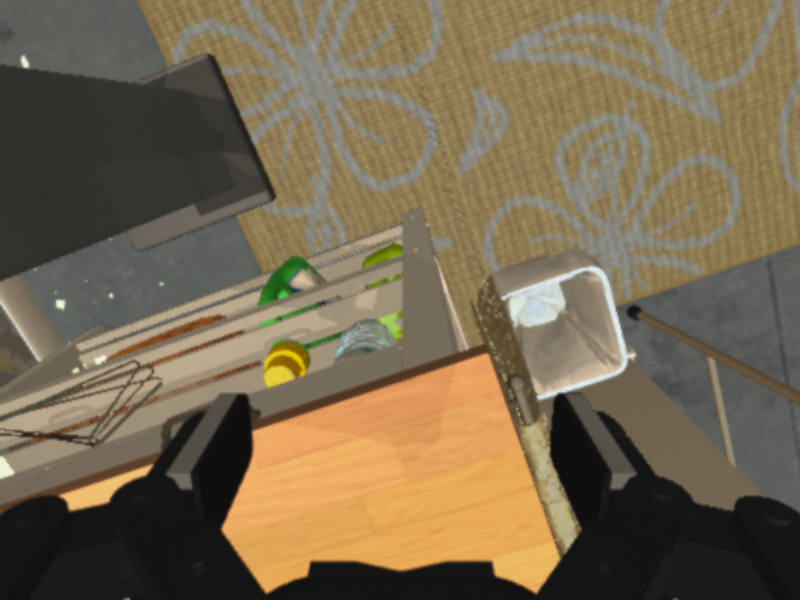

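The move was refused, so the wrist image shows only the start view: the table edge, with the fingers at the bottom (210,470) and (590,470). I resend it with full rows.

Emit:
step_arm([
  {"x":0,"y":0,"z":0,"rx":0,"ry":0,"rz":-0.0572,"grip":56},
  {"x":0,"y":0,"z":0,"rx":0,"ry":0,"rz":-0.0572,"grip":56},
  {"x":0,"y":0,"z":0,"rx":0,"ry":0,"rz":-0.0572,"grip":56},
  {"x":-0.41,"y":-1,"z":0,"rx":0,"ry":0,"rz":0,"grip":56},
  {"x":-0.41,"y":-1,"z":0,"rx":0,"ry":0,"rz":0,"grip":56},
  {"x":-0.41,"y":-1,"z":0,"rx":0,"ry":0,"rz":0,"grip":56},
  {"x":-0.41,"y":-1,"z":0,"rx":0,"ry":0,"rz":0,"grip":56},
  {"x":-0.41,"y":-1,"z":0,"rx":0,"ry":0,"rz":0,"grip":56},
  {"x":-0.41,"y":-1,"z":0,"rx":0,"ry":0,"rz":0,"grip":56},
  {"x":-0.41,"y":-1,"z":0,"rx":0,"ry":0,"rz":0,"grip":56},
  {"x":-0.41,"y":-1,"z":0,"rx":0,"ry":0,"rz":0,"grip":56},
  {"x":-0.41,"y":-1,"z":0,"rx":0,"ry":0,"rz":0,"grip":56},
  {"x":-0.41,"y":-1,"z":0,"rx":0,"ry":0,"rz":0,"grip":56},
  {"x":-0.41,"y":-1,"z":0,"rx":0,"ry":0,"rz":0,"grip":56},
  {"x":-0.41,"y":-1,"z":0,"rx":0,"ry":0,"rz":0,"grip":56},
  {"x":-0.41,"y":-1,"z":0,"rx":0,"ry":0,"rz":0,"grip":56},
  {"x":-0.41,"y":-1,"z":0,"rx":0,"ry":0,"rz":0,"grip":56},
  {"x":-0.41,"y":-1,"z":0,"rx":0,"ry":0,"rz":0,"grip":56},
  {"x":-0.41,"y":-1,"z":0,"rx":0,"ry":0,"rz":0,"grip":56},
])

```text
clock: 2.52
eef_pos: [0.4172, 0.1283, 0.2312]
tool_rot: [0.289, -3.128, -0.0]
ft_force: [0.3, -0.1, -0.3]
grip_width: 0.056
grasp_force: 0.0
```

Emit:
step_arm([
  {"x":-0.28,"y":-0.88,"z":0,"rx":0,"ry":0,"rz":0,"grip":56},
  {"x":-0.28,"y":-0.88,"z":0,"rx":0,"ry":0,"rz":0,"grip":56},
  {"x":-0.28,"y":-0.88,"z":0,"rx":0,"ry":0,"rz":0,"grip":56},
  {"x":0,"y":0,"z":0,"rx":0,"ry":0,"rz":0,"grip":56},
])

```text
clock: 3.02
eef_pos: [0.4499, 0.0673, 0.231]
tool_rot: [0.286, -3.128, -0.0]
ft_force: [-0.5, -0.3, -0.5]
grip_width: 0.0561
grasp_force: 0.0
```

```bash
python3 - <<'E'
from h import *
s=sense();print(s['clock'],s['eef_pos'],s['tool_rot'],s['grip_width'],s['ft_force'])
p,d=shot('wrist','w2')
A=cv2.resize(p[:,:,::-1],(800,600));cv2.imwrite('pics/w2b.png',A)
E
```

```text
3.025 [0.44990066 0.06728765 0.23099683] [ 2.86108701e-01 -3.12790366e+00 -1.03158584e-04] 0.05612365982563931 [-0.46638648 -0.2667964  -0.53346863]
```

View pics/w2b.png

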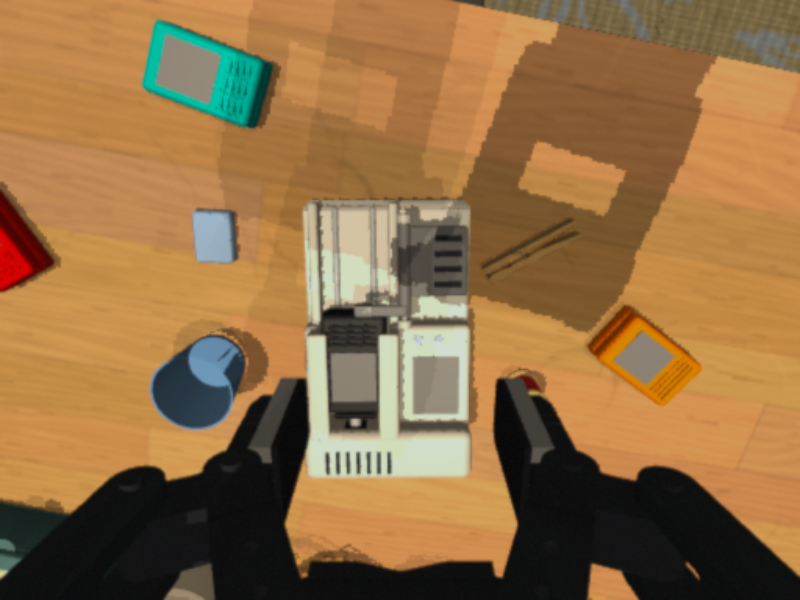

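The wrist view is square to the charger. The grey pad's middle is at about (447,260) with ribs at 434–462. The slide guides are at x about 316 and 393, the pack's front edge is at about (355,315), and the peg (530,248) is clear of the pad.

```bash
cat > ray.py <<'E'
from h import *
z=np.load('pics/w2.npz');T=np.array(camera_info('wrist')['tool_from_camera']);K=camera_info('wrist')['mtx']
Rt=R.from_rotvec(z['rot']).as_matrix()
def tw(P): return (P@T[:3,:3].T+T[:3,3])@Rt.T+z['pos']
def cast(u,v,h):
    o=tw(np.zeros(3));r=tw(np.array([(u-K[0,2])/K[0,0],(v-K[1,2])/K[1,1],1]))-o
    return o+r*(h-o[2])/r[2]
def tool(w): return (w-z['pos'])@Rt*1000
if __name__=='__main__':
    k=1.5625
    for n,u,v,h in[('pad',447,260,.045),('padL',427,260,.045),('padR',467,260,.045),('padfront',447,225,.045),('padback',447,295,.045),('guideLo',309,215,.024),('guideRo',397,215,.024),('packfrontL',322,314,.052),('packfrontR',388,314,.052),('edgeR',469,260,.0),('edgeFront',355,200,.012)]:
        w=cast(u/k,v/k,h);d=z['d'][int(v/k),int(u/k)]
        dep=tw(np.array([(u/k-K[0,2])/K[0,0],(v/k-K[1,2])/K[1,1],1])*d)
        print(n,w.round(4),'tool',tool(w).round(1),'depth z',dep.round(4))
E
python3 ray.py; python3 - <<'E'
from ray import *
# profile over tool y at pad row, by depth
v=166
for v in (166,150,176):
    u=np.arange(192,306,2);P=np.stack([(u-K[0,2])/K[0,0],(v-K[1,2])/K[1,1]*np.ones(len(u)),np.ones(len(u))],-1)*z['d'][v,u][:,None]
    w=tw(P);print(v,[(round(float(a),0),round(float(b)*1000)) for a,b in zip(tool(w)[:,1],w[:,2])])
E
```

```text
pad [0.4486 0.0978 0.045 ] tool [ -4.3  30.2 186. ] depth z [0.4486 0.0978 0.0448]
padL [0.4509 0.085  0.045 ] tool [ -4.3  17.2 186. ] depth z [0.4507 0.0849 0.0457]
padR [0.4462 0.1106 0.045 ] tool [ -4.3  43.2 186. ] depth z [0.4462 0.1105 0.0451]
padfront [0.4261 0.093  0.045 ] tool [ 18.7  29.6 186. ] depth z [0.4268 0.0935 0.041 ]
padback [0.472  0.1027 0.045 ] tool [-28.3  30.8 186. ] depth z [0.4711 0.1023 0.0481]
guideLo [0.4398 0.0028 0.024 ] tool [ 21.5 -61.7 207. ] depth z [0.4396 0.0029 0.0252]
guideRo [0.4291 0.061  0.024 ] tool [ 21.4  -2.4 207. ] depth z [0.4253 0.0605 0.0466]
packfrontL [0.4976 0.0234 0.052 ] tool [-39.1 -51.8 179. ] depth z [0.5068 0.0213 0.0291]
packfrontR [0.4898 0.0662 0.052 ] tool [-39.1  -8.3 179. ] depth z [0.4877 0.066  0.0576]
edgeR [ 0.4565  0.1199 -0.    ] tool [-16.2  50.5 231. ] depth z [ 4.566e-01  1.199e-01 -3.000e-04]
edgeFront [0.4262 0.031  0.012 ] tool [ 29.8 -31.5 219. ] depth z [0.4267 0.0308 0.0088]
166 [(-74.0, 0), (-72.0, 0), (-66.0, 20), (-62.0, 29), (-60.0, 30), (-58.0, 30), (-56.0, 28), (-55.0, 19), (-53.0, 20), (-51.0, 19)
[... 1300 characters left out ...]
 -1), (-73.0, -1), (-67.0, 20), (-64.0, 22), (-60.0, 31), (-58.0, 32), (-56.0, 29), (-55.0, 22), (-53.0, 22), (-51.0, 22), (-49.0, 20), (-46.0, 23), (-44.0, 24), (-42.0, 20), (-40.0, 20), (-38.0, 21), (-36.0, 20), (-33.0, 21), (-31.0, 21), (-29.0, 21), (-27.0, 22), (-25.0, 20), (-23.0, 19), (-20.0, 22), (-18.0, 23), (-16.0, 21), (-14.0, 19), (-11.0, 22), (-9.0, 20), (-7.0, 31), (-5.0, 30), (-3.0, 30), (-0.0, 51), (2.0, 53), (4.0, 53), (6.0, 51), (8.0, 50), (10.0, 48), (12.0, 47), (14.0, 48), (16.0, 47), (18.0, 48), (20.0, 46), (22.0, 46), (24.0, 46), (26.0, 46), (28.0, 47), (30.0, 47), (32.0, 46), (34.0, 45), (36.0, 46), (38.0, 46), (40.0, 48), (43.0, 45), (51.0, -1), (53.0, -1), (56.0, -1)]
```

Emit:
step_arm([
  {"x":0.1,"y":-0.026,"z":0.85,"rx":0,"ry":0,"rz":0,"grip":56},
  {"x":0,"y":0,"z":0.85,"rx":0,"ry":0,"rz":0,"grip":56},
  {"x":0,"y":0,"z":0.85,"rx":0,"ry":0,"rz":0,"grip":56},
  {"x":0,"y":0,"z":0.85,"rx":0,"ry":0,"rz":0,"grip":56},
  {"x":0,"y":0,"z":0.85,"rx":0,"ry":0,"rz":0,"grip":56},
  {"x":0,"y":0,"z":0.85,"rx":0,"ry":0,"rz":0,"grip":56},
  {"x":0,"y":0,"z":0.85,"rx":0,"ry":0,"rz":0,"grip":56},
  {"x":0,"y":0,"z":0.85,"rx":0,"ry":0,"rz":0,"grip":56},
  {"x":0,"y":0,"z":0,"rx":0,"ry":0,"rz":0,"grip":56},
])

```text
clock: 4.2
eef_pos: [0.4462, 0.0678, 0.0605]
tool_rot: [0.29, -3.125, -0.001]
ft_force: [0.5, 0.1, -0.2]
grip_width: 0.0562
grasp_force: 0.0
```

```bash
python3 - <<'E'
from h import *
s=sense();print(s['clock'],s['eef_pos'],s['tool_rot'],s['grip_width'],s['ft_force'])
p,d=shot('wrist','w3');q,_=shot('side','s3')
A=np.vstack([p[:,:,::-1][130:384,56:456],cv2.resize(q[:,:,::-1][120:270,170:370],(400,300),interpolation=cv2.INTER_CUBIC)]);cv2.imwrite('pics/w3b.png',A)
E
```

```text
4.2 [0.4462455  0.0677609  0.06051868] [ 2.90061079e-01 -3.12541050e+00 -1.03776456e-03] 0.05617017196500477 [ 0.53755059  0.09634355 -0.15215804]
```

View pics/w3b.png

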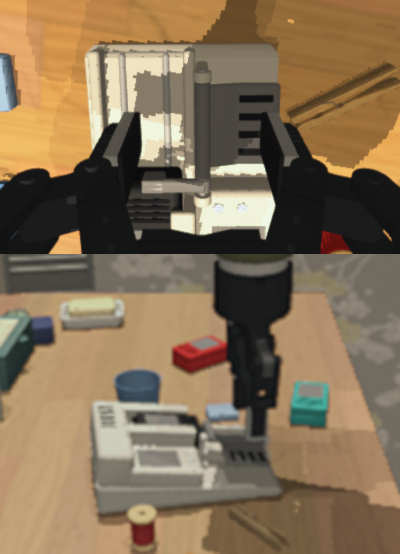

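The wrist crop shows the stop finger (125,125) over the slide inside the guides, and the key finger (270,120) over the pad's ribs. The side crop shows the tips just above the pad. The hook is still down before the pack, so I press on with force feedback.

Emit:
step_arm([
  {"x":0,"y":0,"z":0.4,"rx":0,"ry":0,"rz":0,"grip":56},
  {"x":0,"y":0,"z":0.2,"rx":0,"ry":0,"rz":0,"grip":56},
  {"x":0,"y":0,"z":0,"rx":0,"ry":0,"rz":0,"grip":56},
])

```text
clock: 4.68
eef_pos: [0.4471, 0.067, 0.046]
tool_rot: [0.289, -3.128, -0.0]
ft_force: [-0.7, -0.6, -0.1]
grip_width: 0.0564
grasp_force: 0.0
```

Emit:
step_arm([
  {"x":0,"y":0,"z":0.16,"rx":0,"ry":0,"rz":0,"grip":56},
  {"x":0,"y":0,"z":0,"rx":0,"ry":0,"rz":0,"grip":56},
])

```text
clock: 4.92
eef_pos: [0.4472, 0.067, 0.0421]
tool_rot: [0.289, -3.128, -0.0]
ft_force: [0.2, 0.2, 0.2]
grip_width: 0.0562
grasp_force: 0.0
```

Emit:
step_arm([
  {"x":0,"y":0,"z":0.12,"rx":0,"ry":0,"rz":0,"grip":56},
  {"x":0,"y":0,"z":0,"rx":0,"ry":0,"rz":0,"grip":56},
])

```text
clock: 5.18
eef_pos: [0.4476, 0.0669, 0.0394]
tool_rot: [-0.289, 3.128, -0.0]
ft_force: [0.9, 0.5, -0.2]
grip_width: 0.0564
grasp_force: 0.6
```

Emit:
step_arm([
  {"x":0,"y":0,"z":0.12,"rx":0,"ry":0,"rz":0,"grip":56},
  {"x":0,"y":0,"z":0,"rx":0,"ry":0,"rz":0,"grip":56},
])

```text
clock: 5.42
eef_pos: [0.4475, 0.067, 0.0363]
tool_rot: [-0.289, 3.128, -0.0]
ft_force: [0.5, -0.4, 2.4]
grip_width: 0.0563
grasp_force: 0.9
```

Emit:
step_arm([
  {"x":0,"y":0,"z":0.14,"rx":0,"ry":0,"rz":0,"grip":56},
  {"x":0,"y":0,"z":0.14,"rx":0,"ry":0,"rz":0,"grip":56},
  {"x":0,"y":0,"z":0,"rx":0,"ry":0,"rz":0,"grip":56},
  {"x":0,"y":0,"z":0,"rx":0,"ry":0,"rz":0,"grip":56},
])

```text
clock: 5.92
eef_pos: [0.4468, 0.0671, 0.029]
tool_rot: [0.289, -3.127, -0.001]
ft_force: [-1.7, 0.9, 0.8]
grip_width: 0.0561
grasp_force: 2.5
```

```bash
python3 - <<'E'
from h import *
s=sense();print(s['clock'],s['eef_pos'],s['grip_width'],s['ft_force'])
p,d=shot('wrist','w4');q,_=shot('side','s4');t,_=shot('top','t4')
A=np.vstack([p[:,:,::-1][130:384,56:456],cv2.resize(q[:,:,::-1][160:260,190:340],(400,267),interpolation=cv2.INTER_CUBIC)]);cv2.imwrite('pics/w4b.png',A)
E
```

```text
5.925 [0.44678176 0.0671214  0.02902151] 0.05613141243016058 [-1.66800226  0.90647297  0.78365206]
```

View pics/w4b.png

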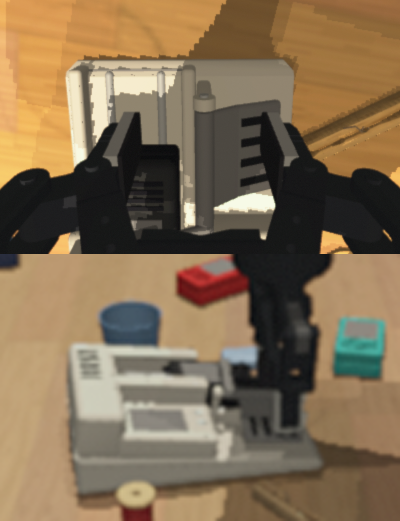

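The wrist crop shows the pack slid out with its front at about (150,145), resting against the stop finger at (122,140), with the key finger on the tilted pad. The force of about −1.7 N in x fits the ejector's push. I add a small amount of press and hold.

Emit:
step_arm([
  {"x":0,"y":0,"z":0.04,"rx":0,"ry":0,"rz":0,"grip":56},
  {"x":0,"y":0,"z":0,"rx":0,"ry":0,"rz":0,"grip":56},
  {"x":0,"y":0,"z":0,"rx":0,"ry":0,"rz":0,"grip":56},
  {"x":0,"y":0,"z":0,"rx":0,"ry":0,"rz":0,"grip":56},
])

```text
clock: 6.58
eef_pos: [0.4471, 0.067, 0.0283]
tool_rot: [0.289, -3.128, 0.0]
ft_force: [-4.9, -0.9, 5.8]
grip_width: 0.0559
grasp_force: 3.3
```

```bash
python3 - <<'E'
from h import *
import ray
# forces averaged over frames, and pack-front position via depth in wrist view
F=[]
for i in range(6):
    s=sense();F.append(s['ft_force']);p,d=grab_frame('wrist')
print(np.mean(F,0),s['eef_pos'],s['qd'].round(3))
ray.z={'pos':s['eef_pos'],'rot':s['tool_rot']};ray.Rt=R.from_rotvec(s['tool_rot']).as_matrix()
for u in (56+140,56+150,56+160,56+170,56+235,56+270):
  for v in (120,)if u>280 else range(255,300,6):
    v=v+130 if u>280 else v
    w=ray.tw(np.array([(u-ray.K[0,2])/ray.K[0,0],(v-ray.K[1,2])/ray.K[1,1],1])*d[v,u]);print(u,v,ray.tool(w).round(0),round(w[2]*1000),p[v,u])
E
```

```text
[-4.97004259 -1.27557203  5.14877021] [0.44713234 0.06695853 0.02828817] [ 0.     0.    -0.001  0.    -0.     0.   ]
196 255 [  4. -27.  -7.] 35 [59 55 46]
196 261 [  1. -28.  -7.] 35 [44 42 37]
196 267 [ -1. -28.  -8.] 36 [26 25 21]
196 273 [ -5. -28.  -7.] 36 [21 21 20]
196 279 [ -7. -28.  -9.] 37 [18 17 18]
196 285 [-10. -28. -10.] 38 [17 16 16]
196 291 [-11. -27. -12.] 41 [21 21 20]
196 297 [-11. -27. -17.] 45 [25 26 24]
206 255 [ -5. -26.   9.] 19 [145 133 111]
206 261 [ -8. -26.   9.] 19 [144 133 111]
206 267 [-12. -26.   9.] 19 [144 133 111]
206 273 [-15. -26.   9.] 19 [140 129 108]
206 279 [-12. -24.  -2.] 30 [14 15 17]
206 285 [-12. -24.  -7.] 35 [18 17 19]
206 291 [-10. -23. -14.] 42 [20 19 20]
206 297 [-11. -22. -17.] 45 [26 26 24]
216 255 [ -5. -20.   9.] 20 [115 110  99]
216 261 [ -7. -20.   7.] 21 [113 108  97]
216 267 [-11. -21.   8.] 21 [112 107  96]
216 273 [-14. -21.   7.] 21 [107 103  93]
216 279 [-12. -20.  -2.] 30 [11 14 14]
216 285 [-12. -19.  -6.] 35 [16 16 17]
216 291 [-11. -18. -12.] 41 [19 19 19]
216 297 [-12. -18. -16.] 44 [26 25 24]
226 255 [ -5. -15.   9.] 19 [145 134 112]
226 261 [ -9. -16.  10.] 19 [145 133 112]
226 267 [-12. -16.   9.] 19 [145 134 112]
226 273 [-15. -16.   8.] 20 [140 129 108]
226 279 [-12. -15.  -2.] 30 [13 12 14]
226 285 [-12. -14.  -7.] 35 [16 14 14]
226 291 [-11. -14. -13.] 41 [19 19 18]
226 297 [-11. -13. -17.] 45 [26 26 24]
291 250 [ 8. 16. -8.] 37 [76 72 65]
326 250 [ 12.  30. -16.] 44 [71 67 61]
```

```bash
python3 -c "
from plant import *
print(close_job())"
```

```text
the job is handed in; nothing more can be done
None
```

The job is handed in at about 7 s of the 32 s allowed: one fingertip holds the release key down (about 5 N), and the pack has slid out and rests against the other finger, still on the slide about 32 mm out from home. Nothing else was touched.

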